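Set out the bench for a pH check

ROBOT

A 6-joint arm with a two-finger parallel gripper is mounted at the origin on a cart in front of the work surface, level with it; the furniture and walls round the work are solid. World frame = base frame: x ahead of the robot, y to its left, z up, the work surface at z = 0. Lengths are in m, angles in rad, forces in N, time in s.
With the tool pointing down it reaches from about 0.375 to 0.9 m from the base axis. Payload 3.1 kg.
Tool frame: the origin (TCP) lies midway between the tips of the shut fingers; the grasp point (between the pads) lies env.grip_point_offset behind it (env.grip_point_offset is the distance from the TCP to the grasp point, in m); z points along the fingers, y is the line along which they close (so a half turn about z gives the same grasp; the last joint's range is limited). The gripper opens to 85 mm and grips with 20 to 120 N. Pads are 22 mm wide; open, the fingers measure 114 mm over their backs; the gripper's body (76 mm by 85 mm) begins 54 mm behind the grasp point. The pads swing forward as they close: fully open they stand 13 mm farther back than shut.
Start: joints at [0.966, 0.527, 1.433, -0, 1.181, -0.178], TCP at [0.259, 0.569, 0.231] pointing down, gripper open.
Joint ranges: [-3.08, 3.08], [-0.75, 2.2], [0.22, 2.44], [-1.43, 4.57], [0, 2.65], [-2.85, 2.85]. Speed limits (rad/s): [2.79, 2.79, 3.14, 3.14, 3.14, 3.14].

INTERFACE

Orientations are given as a unit quaternion [x, y, z, w].
In Python, from bench import env gives the robot as it stands.
- The arm moves only by the shell command python3 -m creep 'ROWS' [FORCE]. ROWS is JSON, a list of rows, each a list of 3 entries, a list of its own where there are three numbers: the turn, a rotation vector about the tool's x, y, z in units of 8 degrees (1.0 is 8 degrees), then the shift along the tool's x, y, z in units of 60 mm (1.0 is 60 mm), then the finger opening in mm, from 0 to 85.4. In form: [[[wx, wy, wz], [dx, dy, dz], fingers], ...]. A call has 1 to 12 rows; each row is the pose to reach, as a shift and turn from the pose commanded when the call began, along the tool's axes at that moment; what a row does not reach only later rows make up. A row lasts 1/8 s, in which the tool goes at most 62.5 mm and 10.7 degrees, less where a joint would pass 70% of its speed; a pose out of reach is approached as far as the arm can. A call with a gripper value outside its range is refused whole. The fingers move at their own pace and stop on an object; FORCE is the grip in N (left out, the last holds). Time passes only in rows, so rows that repeat a pose let the fingers close. It gives the time, the measured TCP pose, the force, the opening and the grip force at its end, in the units of the state.
- env.get_obs(): the state, without advancing time (a new reading comes with each control period).
- env.get_image(name): name is "scene" or "side" or "wrist"; returns a dict with "pixels" (480x640x3 uint8, red, green, blue), "z_map" (480x640 float32, m along the optical axis (not along the pixel's ray), 0 where there is no reading), "fov_y" (degrees; the focal length in pixels is half the picture's height over the tangent of half this angle, whatever the lens; pixels are square), "cx", "cy" (the principal point, pixels), "k1" (the pictures are not rectified: a ray, as slopes to the right and down, at radius r is drawn at 1 + k1 r^2 times it, then the intrinsics apply), "R" (3x3) and "t" (3): a world point X has camera coordinates R X + t; the wrist camera has in their place "T_tool_cam" (4x4, takes a point from camera to tool coordinates, whose origin is the TCP and whose axes are the flange's). Camera axes: x right, y down, z forward; pixel columns grow to the right and rows downward; lengths in m; the calibration is good to about 2 mm. A picture is of the moment at which its call begins: read the wrist's pose just before it.
- env.job_done(): hands the job in; it is judged then, once.
The state is a dict: "clock": time; "q": joint angles; "joint_vel": joint speeds; "effort": joint torques, N m; "tool_pos": TCP position; "ee_rot": TCP orientation; "contact_force": force on the tool from outside, world axes, zero at the start; "wrist_torque": the same for the moment, N m; "grip_width": opening from 0.0 (shut) to 1.0 (fully open); "grasp_force": force on a finger pad.
Only numpy, scipy, OpenCV 4.12 (cv2) and the standard library are available. Lean on these libraries where they do the work, as an engineer would, in place of code of your own. Each camera call takes 0.05 s, during which the arm holds its last target. There are 200 camera calls.

TASK

Set out the bench for a pH check: stand the small plastic beaker in the middle of the left cork coaster, the white bottle with the blue cap in the middle of the right one, and the box of indicator strips on the bare worktop halfway between the two, in line with them (left and right as seen from the robot). Park the glass weighing bottle in the petri dish, flat on its floor. All four stand upright as they did before, and the dish, the rubber stopper and the funnel stay where they are.

Things in the scene. Friction and masses are not known exactly. Their poses are not given: they have to be found in the camera images.
- coaster_left: left one (larger y) of two identical round cork coasters fixed to the worktop, 80 mm diameter, 5 mm thick; origin at the centre of its underside on the worktop, z up, -y axis points to the middle of the right coaster, whose centre is 190 mm away
- coaster_right: right one of the two round cork coasters, 80 mm diameter, 5 mm thick; origin at the centre of its underside, axes parallel to those of the left coaster
- beaker_mid (a point): small clear plastic beaker, open at the top, loose, 54 mm outside diameter at the rim (57 mm over the spout, which lies along its y axis), slightly narrower below, 74 mm high; this point is on its axis half-way up, 37 mm above its underside; z up
- white_bottle_mid (a point): small white round bottle with a blue screw cap, loose, 46 mm diameter up to 79 mm, cap 26 mm diameter above that, 92 mm high in all; this point is on its axis 46 mm above its underside; z up
- strips_mid (a point): small closed cardboard box of indicator strips, white and blue with a band of colours, loose, standing on its long narrow side: 26 mm (its x axis) by 60 mm (its y axis) by 45 mm high, straight faces; this point is its centre, 22.5 mm above its underside; z up
- weighing_mid (a point): small clear glass weighing bottle with a knobbed glass lid (lid is fixed on), loose, body 30 mm diameter up to 38 mm, lid 35 mm diameter from 42 to 53 mm, knob 16 mm to the top at 65 mm; this point is on its axis 32.5 mm above its underside; z up
- dish: open clear round petri dish, loose, 65 mm diameter, 15 mm high, inside clear for 42 mm diameter, floor 2 mm thick; origin at the centre of its underside; z up
- plug_mid (a point): red rubber stopper, loose, bystander to leave alone, 29 mm diameter, 25 mm high; this point is its centre
- funnel_mid (a point): white plastic funnel standing on its wide rim, stem up, loose, bystander to leave alone, 71 mm diameter at the bottom, 80 mm high; this point is on its axis 40 mm above the worktop

How it is judged:
By the outcome, as a careful person would: the job done as asked, in the order asked, and still so for the second after the job is handed in, with the robot touching nothing.
It also fails if it takes over 106 s, if anything falls off the work surface, if the arm or the gripper's body presses on something with over 40 N, if the wrist force passes 120 N, or if a joint passes its speed limit or range.

## Working session

There is one attempt and no reset: what is moved stays moved. The work goes in short steps, Python scripts to look and compute and a shell command to move; the robot and the scene stay as the last step left them, time stands still between calls to the robot, and variables do not carry over. Pictures are saved under pics/ and viewed, at most 14 in all, crops included, and the job is handed in when it is done.

```bash
ls; mkdir -p pics
cat > h.py <<'E'
import numpy as np, cv2
from bench import env
from scipy.spatial.transform import Rotation as Ro
def shot(n,save=None):
    o=env.get_obs(); im=env.get_image(n)
    f=240/np.tan(np.radians(im["fov_y"])/2)
    im["K"]=np.array([[f,0,im["cx"]],[0,f,im["cy"]],[0,0,1.]]); im["D"]=np.array([im["k1"],0,0,0,0.])
    if "R" in im: im["Rc"]=np.array(im["R"]).T; im["c"]=-im["Rc"]@np.array(im["t"])
    else:
        T=np.eye(4);T[:3,:3]=Ro.from_quat(o["ee_rot"]).as_matrix();T[:3,3]=o["tool_pos"]
        T=T@np.array(im["T_tool_cam"]); im["Rc"]=T[:3,:3]; im["c"]=T[:3,3]
    if save: cv2.imwrite(f"pics/{save}.png",im["pixels"][:,:,::-1])
    return im
def rays(im,uv):
    p=cv2.undistortPoints(np.array(uv,float).reshape(-1,1,2),im["K"],im["D"]).reshape(-1,2)
    return np.c_[p,np.ones(len(p))]@im["Rc"].T
def plane(im,uv,z):
    d=rays(im,uv); return im["c"]+d*((z-im["c"][2])/d[:,2])[:,None]
def cloud(im):
    v,u=np.mgrid[0:480,0:640]; d=rays(im,np.c_[u.ravel(),v.ravel()])
    P=im["c"]+d*im["z_map"].reshape(-1,1); return P.reshape(480,640,3)
E
python3 - <<'E'
from h import *
o=env.get_obs(); print(o["clock"],o["tool_pos"],o["ee_rot"],env.grip_point_offset,o["grip_width"])
for n in("scene","side","wrist"):
    im=shot(n,n+"0"); print(n,im["c"],im["Rc"][:,2],im["K"][0,0],im["k1"])
E
```

```text
pics
0.0 [0.25827158 0.56834167 0.2303178 ] [ 2.11784094e-01  9.77315848e-01 -1.02456955e-03 -4.24629360e-04] 0.0187 1.000072657757946
scene [-0.04210533 -0.59831583  0.65363575] [ 0.58139056  0.45014795 -0.677755  ] 557.382095645338 -0.10440141290554587
side [0.12555795 0.51555503 0.49994913] [ 0.37363993 -0.77822683 -0.5047338 ] 605.3162615446207 0.019340268282609097
wrist [0.19880885 0.59732929 0.37284611] [ 0.23789678 -0.11003976 -0.96503698] 343.19883039156457 -0.04704071797715015
```

View pics/scene0.png

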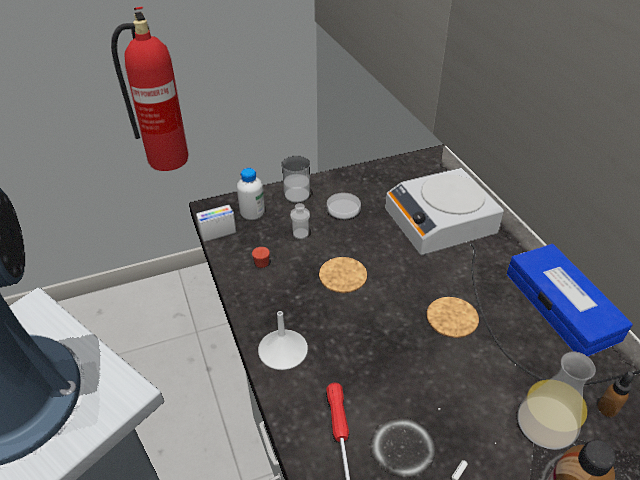

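View pics/side0.png

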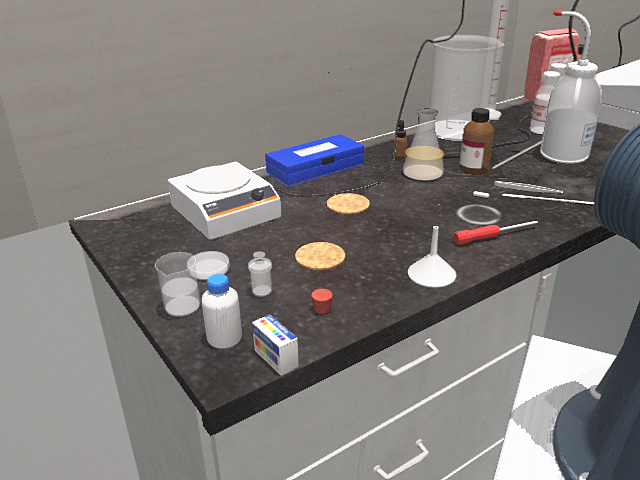

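View pics/wrist0.png

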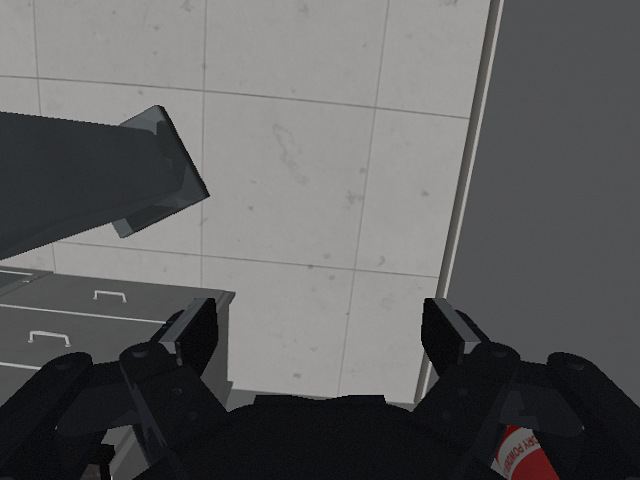

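The scene view (and side view) shows everything. In the scene view: coasters (343,274) and (453,316), box (217,222), bottle (250,195), beaker (296,180), weighing bottle (300,220), dish (344,206), stopper (261,257), funnel (283,345). The wrist view shows only floor and fingers.

Run:
```python
from h import *
def mask(im,lo,hi,box):
    h=cv2.cvtColor(im["pixels"],cv2.COLOR_RGB2HSV); m=cv2.inRange(h,lo,hi); k=np.zeros_like(m); x0,y0,x1,y1=box; k[y0:y1,x0:x1]=255; return m&k
S={n:shot(n) for n in("scene","side")}
B={"scene":dict(cl=(310,250,375,300),cr=(420,290,490,345),cap=(238,165,262,182),plug=(245,240,275,270)),
 "side":dict(cl=(290,236,350,275),cr=(320,188,375,218),cap=(200,270,235,300),plug=(305,285,340,320))}
C=dict(cl=((8,80,100),(25,255,255),.005),cr=((8,80,100),(25,255,255),.005),cap=((95,120,60),(125,255,255),.085),plug=((0,120,60),(8,255,255),.0125))
for n,im in S.items():
    for k,b in B[n].items():
        lo,hi,z=C[k]; m=mask(im,lo,hi,b); v,u=np.nonzero(m); 
        if k in("cl","cr"):
            w=plane(im,np.c_[u,v],z); c=w.mean(0); ext=np.ptp(w,0)
        else: c=plane(im,[[u.mean(),v.mean()]],z)[0]; ext=len(u)
        print(n,k,c.round(4),ext)
    P=cloud(im)
    pk={"scene":dict(weigh=(285,200,315,240),dish=(325,190,364,220),beak=(280,153,313,203),box=(195,203,238,240),bot=(236,165,267,220),fun=(255,305,310,370)),
     "side":dict(weigh=(245,250,275,298),dish=(188,250,232,280),beak=(153,250,203,318),box=(250,314,300,374),bot=(200,272,243,350),fun=(405,222,460,285))}[n]
    for k,(a,b,c,d) in pk.items():
        Q=P[b:d,a:c].reshape(-1,3); Q=Q[(Q[:,2]>.006)&(Q[:,0]>.1)&(Q[:,2]<.12)]
        if len(Q): print(n,k,len(Q),"min",Q.min(0).round(3),"max",Q.max(0).round(3),"med",np.median(Q,0).round(3))
a=S["scene"];b=S["side"]
pts=dict(weighknob=((299,206),(259,254),.065),dishrim=((344,203),(208,263),.015),beakrim=((296,163),(176,265),.074),beakbase=((297,192),(182,300),.0),fun=((280,312),(435,228),.08))
for k,(p,q,z) in pts.items():print(k,plane(a,[p],z).round(3),plane(b,[q],z).round(3))
for n,im,r in(("a",a,(190,140,370,280)),("b",b,(140,230,350,380))):
    x0,y0,x1,y1=r; cv2.imwrite(f"pics/crop{n}.png",cv2.resize(im["pixels"][y0:y1,x0:x1,::-1],None,fx=3.8,fy=3.8,interpolation=2))
```

```text
scene cl [ 0.4806 -0.2233  0.005 ] [0.08046215 0.07976194 0.        ]
scene cr [ 0.5116 -0.4101  0.005 ] [0.08152832 0.07977195 0.        ]
scene cap [0.5102 0.0099 0.085 ] 176
scene plug [ 0.4231 -0.0947  0.0125] 298
scene weigh 525 min [ 0.502 -0.117  0.006] max [ 0.585 -0.034  0.065] med [ 0.513 -0.106  0.043]
scene dish 689 min [ 0.589 -0.151  0.006] max [ 0.655 -0.084  0.018] med [ 0.619 -0.12   0.014]
scene beak 1124 min [ 0.572 -0.049  0.006] max [0.631 0.007 0.076] med [ 0.591 -0.029  0.051]
scene box 895 min [ 0.398 -0.006  0.006] max [0.46  0.045 0.048] med [0.425 0.012 0.035]
scene bot 1058 min [ 0.485 -0.013  0.006] max [0.53  0.033 0.093] med [ 0.5   -0.001  0.054]
scene fun 1266 min [ 0.276 -0.277  0.006] max [ 0.339 -0.212  0.08 ] med [ 0.302 -0.25   0.017]
side cl [ 0.4818 -0.2157  0.005 ] [8.02991219e-02 8.41345268e-02 1.11022302e-16]
side cr [ 0.5138 -0.4028  0.005 ] [8.02830108e-02 8.55194949e-02 1.11022302e-16]
side cap [0.5107 0.013  0.085 ] 377
side plug [ 0.4233 -0.0979  0.0125] 428
side weigh 821 min [ 0.502 -0.114  0.006] max [ 0.536 -0.081  0.065] med [ 0.514 -0.09   0.039]
side dish 1086 min [ 0.5   -0.149  0.006] max [0.654 0.018 0.093] med [ 0.606 -0.104  0.016]
side beak 2445 min [ 0.524 -0.135  0.006] max [0.654 0.031 0.077] med [ 0.595 -0.011  0.049]
side box 1755 min [ 0.397 -0.005  0.006] max [0.463 0.047 0.048] med [0.423 0.029 0.038]
side bot 2357 min [ 0.487 -0.111  0.006] max [0.618 0.037 0.094] med [0.502 0.025 0.052]
side fun 1118 min [ 0.277 -0.354  0.006] max [ 0.341 -0.209  0.081] med [ 0.306 -0.232  0.018]
weighknob [[ 0.516 -0.102  0.065]] [[ 0.518 -0.096  0.065]]
dishrim [[ 0.623 -0.119  0.015]] [[ 0.62  -0.113  0.015]]
beakrim [[ 0.602 -0.022  0.074]] [[ 0.596 -0.015  0.074]]
beakbase [[ 0.609 -0.016  0.   ]] [[ 0.613 -0.034  0.   ]]
fun [[ 0.31  -0.243  0.08 ]] [[ 0.309 -0.239  0.08 ]]
```

View pics/cropa.png

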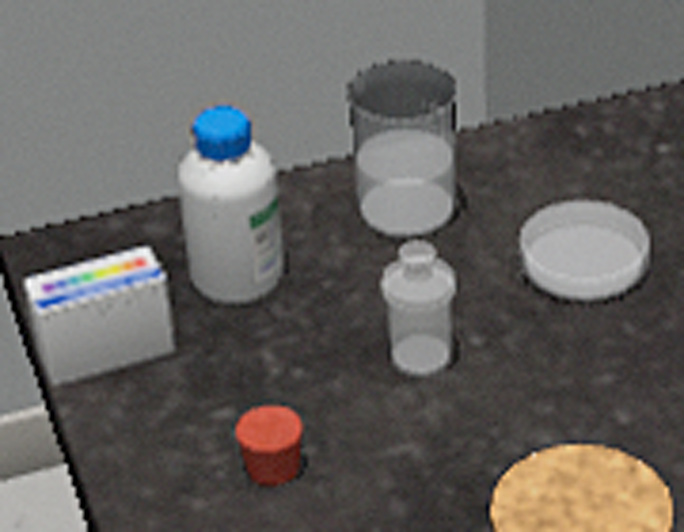

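View pics/cropb.png

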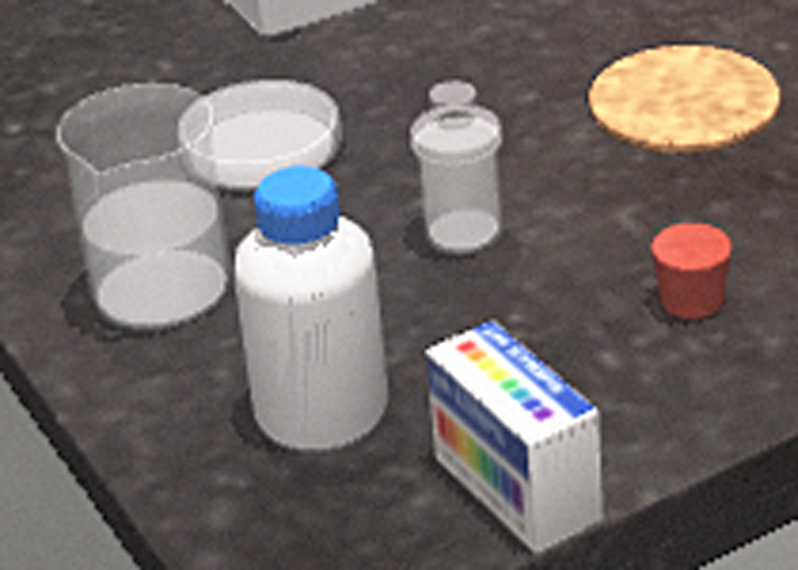

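Both crops agree: the beaker's spout points towards +y, and the objects are well separated. I will start with the beaker, with the fingers along a diagonal.

```bash
cat >> h.py <<'E'
def go(x,y,z,yaw=None):
    "units of shift (tool axes) and turn about tool z for TCP to x,y,z, finger line at yaw deg"
    o=env.get_obs(); R=Ro.from_quat(o["ee_rot"]); s=R.inv().apply(np.array([x,y,z])-o["tool_pos"])/.06
    yv=R.as_matrix()[:,1]; a=np.degrees(np.arctan2(yv[1],yv[0])); w=0 if yaw is None else ((a-yaw+90)%180-90)/8
    print("go",s.round(3),"turn",round(w,2),"yaw",round(a,1),"rows",round(np.linalg.norm(s)*60/62.5,1),"tilt",(R.as_matrix()[:,2]).round(4))
E
python3 -c "
from h import *
go(.602,-.021,.22,42)"
```

```text
go [-9.28  -6.576  0.186] turn 2.94 yaw 65.5 rows 10.9 tilt [-6.e-04 -9.e-04 -1.e+00]
```

```bash
python3 -m creep '[[[0,0,0.5],[-0.8,-0.55,0],85],[[0,0,0.8],[-1.6,-1.1,0],85],[[0,0,1.1],[-2.4,-1.7,0],85],[[0,0,1.4],[-3.3,-2.3,0],85],[[0,0,1.7],[-4.1,-2.9,0],85],[[0,0,2],[-4.9,-3.5,0],85],[[0,0,2.3],[-5.7,-4.1,0.1],85],[[0,0,2.6],[-6.6,-4.7,0.1],85],[[0,0,2.9],[-7.4,-5.3,0.15],85],[[0,0,2.94],[-8.2,-5.9,0.18],85],[[0,0,2.94],[-9.28,-6.58,0.18],85],[[0,0,2.94],[-9.28,-6.58,0.18],85]]' 30
python3 -m creep '[[[0,0,0],[0,0,0],85],[[0,0,0],[0,0,0],85]]'
python3 - <<'E'
from h import *
o=env.get_obs();print(o["clock"],o["tool_pos"],o["contact_force"]);go(.602,-.021,.22,42)
im=shot("wrist","w1"); P=cloud(im)
def near(c,r,lo,hi):
    Q=P[(np.hypot(P[...,0]-c[0],P[...,1]-c[1])<r)&(P[...,2]>lo)&(P[...,2]<hi)]
    if len(Q)<8: return print(c,len(Q))
    (x,y),d,_=cv2.minAreaRect((Q[:,:2]*1000).astype(np.float32)); (cx,cy),rr=cv2.minEnclosingCircle((Q[:,:2]*1000).astype(np.float32))
    print(c,len(Q),"rect",round(x,1),round(y,1),np.round(d,1),round(_,1),"circ",round(cx,1),round(cy,1),round(rr,1),"zmax",Q[:,2].max().round(4))
near((.602,-.021),.045,.066,.085)
near((.511,.012),.04,.084,.1)
near((.43,.02),.05,.038,.055)
near((.518,-.099),.03,.04,.055)
near((.62,-.117),.045,.009,.022)
near((.423,-.096),.03,.018,.03)
near((.481,-.22),.06,.003,.015)
E
```

```text
clock: 1.75
tool_pos: [0.6044, -0.0249, 0.2204]
ee_rot: [0.408, 0.913, -0.0, 0.001]
contact_force: [-0.4, -0.1, -0.4]
grip_width: 0.997
grasp_force: 0.0
clock: 2.0
tool_pos: [0.6008, -0.0194, 0.2203]
ee_rot: [0.406, 0.914, 0.0, -0.001]
contact_force: [-0.4, -0.2, -0.1]
grip_width: 0.993
grasp_force: 0.0
2.0 [ 0.60077576 -0.01935809  0.22025125] [-0.421339   -0.20781299 -0.11509207]
go [-0.034 -0.003  0.004] turn 0.01 yaw 42.1 rows 0.0 tilt [-1.9e-03  9.0e-04 -1.0e+00]
(0.602, -0.021) 742 rect 601.2 -19.6 [53.7 53.7] 41.1 circ 600.5 -19.2 28.5 zmax 0.0765
(0.511, 0.012) 1037 rect 510.6 12.3 [27.1 26.5] 41.7 circ 510.6 12.4 13.8 zmax 0.0937
(0.43, 0.02) 2396 rect 430.0 20.7 [27.3 59.9] 62.9 circ 430.3 20.6 32.1 zmax 0.0477
(0.518, -0.099) 734 rect 519.3 -98.0 [33.  33.4] 10.4 circ 519.2 -98.0 17.3 zmax 0.0533
(0.62, -0.117) 2599 rect 622.6 -115.6 [64.8 63.8] 86.1 circ 623.0 -116.0 32.8 zmax 0.018
(0.423, -0.096) 741 rect 421.3 -94.8 [29.2 28.2] 64.0 circ 421.3 -95.0 15.3 zmax 0.0268
(0.481, -0.22) 3489 rect 483.0 -219.0 [79.6 78.4] 68.2 circ 483.6 -219.3 40.2 zmax 0.0071
```

View pics/w1.png

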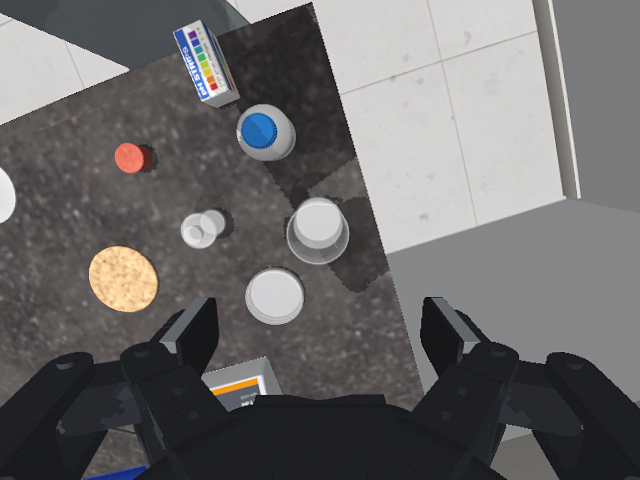

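The wrist view has the beaker centred between the fingers (318,230), and depth gives its axis at (601,-20) mm. The left coaster is at (483,-219). Next I descend and grip.

```bash
python3 -m creep '[[[0,0,0],[0,0,0.9],85],[[0,0,0],[0,0,1.8],85],[[0,0,0],[0,0,2.5],85],[[0,0,0],[0,0,3],85],[[0,0,0],[0,0,3.33],85],[[0,0,0],[0,0,3.33],85],[[0,0,0],[0,0,3.33],60],[[0,0,0],[0,0,3.33],45],[[0,0,0],[0,0,3.33],40],[[0,0,0],[0,0,3.33],40],[[0,0,0],[0,0,3.33],40],[[0,0,0],[0,0,3.33],40]]' 30
python3 -m creep '[[[0,0,0],[0,0,0],40],[[0,0,0],[0,0,0],40]]'
python3 -c "
from h import *
go(.4835,-.2193,.14,42)"
```

```text
clock: 3.55
tool_pos: [0.6031, -0.0212, 0.0223]
ee_rot: [0.407, 0.914, 0.0, 0.001]
contact_force: [-0.8, -0.0, 6.1]
grip_width: 0.613
grasp_force: 30.1
clock: 3.8
tool_pos: [0.6032, -0.0212, 0.0223]
ee_rot: [0.407, 0.914, 0.0, 0.001]
contact_force: [-0.6, 0.1, 6.5]
grip_width: 0.611
grasp_force: 30.1
go [-1.123 -3.688 -1.966] turn 0.0 yaw 42.0 rows 4.2 tilt [ 2.8e-03 -5.0e-04 -1.0e+00]
```

```bash
python3 -m creep '[[[0,0,0],[0,0,-0.3],40],[[0,0,0],[0,0,-1],40],[[0,0,0],[0,0,-2],40],[[0,0,0],[-0.3,-0.8,-2],40],[[0,0,0],[-0.55,-1.7,-2],40],[[0,0,0],[-0.8,-2.5,-2],40],[[0,0,0],[-1,-3.2,-2],40],[[0,0,0],[-1.12,-3.69,-2],40],[[0,0,0],[-1.12,-3.69,-2],40],[[0,0,0],[-1.12,-3.69,-2],40]]'
python3 - <<'E'
from h import *
o=env.get_obs();print(o["tool_pos"],o["contact_force"])
im=shot("wrist","w2"); P=cloud(im)
T=Ro.from_quat(o["ee_rot"]).as_matrix(); L=(P-o["tool_pos"])@T   # tool coords
m=(abs(L[...,0])<.045)&(abs(L[...,1])<.024)&(L[...,2]>-.06)&(L[...,2]<.03)
Q=P[m]; print(len(Q)); 
for a in np.percentile(Q[:,2],[1,50,90,97,99]):print(a)
zt=np.percentile(Q[:,2],98); q=L[m][Q[:,2]>zt-.008]; print("rim tool xy",q.min(0),q.max(0))
for c in((.4835,-.2193),(.512,-.409)):
    q=P[(np.hypot(P[...,0]-c[0],P[...,1]-c[1])<.06)&(P[...,2]>.003)&(P[...,2]<.012)]
    if len(q)>10: print(c,len(q),cv2.minEnclosingCircle((q[:,:2]*1000).astype(np.float32)),np.median(q[:,2]))
E
```

```text
clock: 5.05
tool_pos: [0.4829, -0.2187, 0.1413]
ee_rot: [0.407, 0.914, 0.0, 0.0]
contact_force: [0.5, 0.1, -0.2]
grip_width: 0.61
grasp_force: 31.1
[ 0.4828945  -0.21874884  0.14128777] [ 0.52886376  0.10590659 -0.21444047]
18717
0.13160700103668985
0.16097141745827814
0.18710905036192732
0.19347388498493448
0.1943916371033583
rim tool xy [-0.01158968 -0.02398286 -0.05884371] [ 0.0294577   0.02398801 -0.04460958]
(0.4835, -0.2193) 4380 ((483.0304260253906, -219.61448669433594), 39.750911712646484) 0.004750752347046472
(0.512, -0.409) 168 ((513.9698486328125, -448.4071350097656), 21.629318237304688) 0.004848617462701016
```

View pics/w2.png

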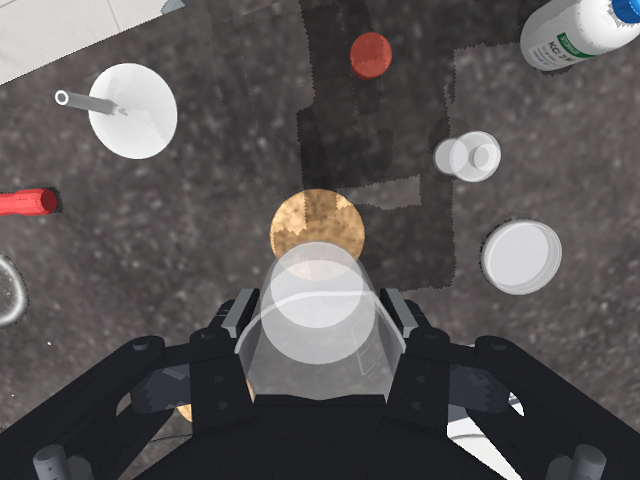

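The left coaster is clear at (318,235), centre (483.0,-219.6). The beaker is held upright, about 2 mm off in tool x. I correct for that and lower it.

```bash
python3 -m creep '[[[0,0,0],[-0.047,-0.007,0.7],40],[[0,0,0],[-0.047,-0.007,1.3],40],[[0,0,0],[-0.047,-0.007,1.6],40],[[0,0,0],[-0.047,-0.007,1.8],40],[[0,0,0],[-0.047,-0.007,1.88],40],[[0,0,0],[-0.047,-0.007,1.88],40],[[0,0,0],[-0.047,-0.007,1.88],40]]'
```

```text
clock: 5.98
tool_pos: [0.4847, -0.2217, 0.0286]
ee_rot: [0.406, 0.914, -0.0, 0.001]
contact_force: [0.9, -0.5, 0.2]
grip_width: 0.616
grasp_force: 31.1
```

```bash
python3 -m creep '[[[0,0,0],[0,0,0.02],40],[[0,0,0],[0,0,0.03],40],[[0,0,0],[0,0,0.03],40]]'
python3 -m creep '[[[0,0,0],[0,0,0],62],[[0,0,0],[0,0,0],75],[[0,0,0],[0,0,0],85],[[0,0,0],[0,0,0],85],[[0,0,0],[0,0,0],85],[[0,0,0],[0,0,-0.5],85],[[0,0,0],[0,0,-1.3],85],[[0,0,0],[0,0,-2.2],85],[[0,0,0],[0,0,-3],85],[[0,0,0],[0,0,-3],85],[[0,0,0],[0,0,-3],85]]'
python3 - <<'E'
from h import *
o=env.get_obs()
im=shot("wrist","w3"); P=cloud(im)
def circ(c,r,lo,hi):
    q=P[(np.hypot(P[...,0]-c[0],P[...,1]-c[1])<r)&(P[...,2]>lo)&(P[...,2]<hi)]
    if len(q)>10: print(c,len(q),q.min(0),q.max(0),cv2.minEnclosingCircle((q[:,:2]*1000).astype(np.float32)))
circ((.483,-.2196),.045,.068,.09); circ((.483,-.2196),.06,.003,.009)
circ((.511,.012),.03,.085,.1)
go(.5107,.0124,.21,35)
E
```

```text
clock: 6.35
tool_pos: [0.4846, -0.2219, 0.0273]
ee_rot: [0.407, 0.914, -0.0, 0.001]
contact_force: [-1.6, 0.6, 6.5]
grip_width: 0.611
grasp_force: 30.9
clock: 7.72
tool_pos: [0.4836, -0.221, 0.2058]
ee_rot: [0.407, 0.914, 0.0, -0.0]
contact_force: [0.0, -0.0, -0.0]
grip_width: 0.998
grasp_force: 0.0
(0.483, -0.2196) 977 [ 0.45617587 -0.24783744  0.06800129] [ 0.50991383 -0.19146963  0.0817638 ] ((482.1409606933594, -219.4597930908203), 28.49929428100586)
(0.483, -0.2196) 1644 [ 0.44366511 -0.25667015  0.0030018 ] [ 0.52136101 -0.18005211  0.00695569] ((483.3207092285156, -219.67820739746094), 39.84263229370117)
(0.511, 0.012) 1334 [ 0.49695277 -0.00191428  0.08509151] [0.52426616 0.02536718 0.09448409] ((510.2305603027344, 11.75259017944336), 14.148876190185547)
go [ 2.581  2.942 -0.078] turn 0.88 yaw 42.0 rows 3.8 tilt [-0.0022  0.0016 -1.    ]
```

```bash
python3 -m creep '[[[0,0,-1],[0.5,0.6,0],85],[[0,0,-2],[1.1,1.2,0],85],[[0,0,-3],[1.7,1.9,0],85],[[0,0,-4],[2.2,2.5,0],85],[[0,0,-4.1],[2.57,2.93,0],85],[[0,0,-4.1],[2.57,2.93,0],85],[[0,0,-4.1],[2.57,2.93,0],85]]'
python3 - <<'E'
from h import *
im=shot("wrist"); P=cloud(im)
c=(.511,.012)
q=P[(np.hypot(P[...,0]-c[0],P[...,1]-c[1])<.03)&(P[...,2]>.085)&(P[...,2]<.1)]
print(q.min(0),q.max(0),cv2.minEnclosingCircle((q[:,:2]*1000).astype(np.float32)))
go(.5107,.0122,.03,75)
E
```

```text
clock: 8.65
tool_pos: [0.5109, 0.0105, 0.2049]
ee_rot: [0.132, 0.991, -0.0, -0.001]
contact_force: [-0.2, 0.0, -1.3]
grip_width: 0.996
grasp_force: 0.0
[ 0.49730711 -0.0007613   0.08518635] [0.52432583 0.02569093 0.09380661] ((510.7487487792969, 12.518373489379883), 13.63336181640625)
go [0.01  0.035 2.919] turn -0.03 yaw 74.8 rows 2.8 tilt [-0.002 -0.    -1.   ]
```

```bash
python3 -m creep '[[[0,0,0],[0.01,0.03,0.9],85],[[0,0,0],[0.01,0.03,1.7],85],[[0,0,0],[0.01,0.03,2.4],85],[[0,0,0],[0.01,0.03,2.8],85],[[0,0,0],[0.01,0.03,2.92],85],[[0,0,0],[0.01,0.03,2.92],70],[[0,0,0],[0.01,0.03,2.92],50],[[0,0,0],[0.01,0.03,2.92],36],[[0,0,0],[0.01,0.03,2.92],36],[[0,0,0],[0.01,0.03,2.92],36],[[0,0,0],[0.01,0.03,2.92],36],[[0,0,0],[0.01,0.03,2.92],36]]' 45
python3 -m creep '[[[0,0,0],[0,0,0],36],[[0,0,0],[0,0,0],36],[[0,0,0],[0,0,-0.3],36],[[0,0,0],[0,0,-1],36],[[0,0,0],[0,0,-1.9],36],[[0,0,0],[0,0,-2.4],36],[[0,0,0],[0,0,-2.4],36]]'
python3 -c "
from h import *
go(.513,-.408,.175,75)"
```

```text
clock: 10.2
tool_pos: [0.5124, 0.0124, 0.0323]
ee_rot: [0.132, 0.991, -0.0, 0.001]
contact_force: [-0.8, -0.2, 6.6]
grip_width: 0.509
grasp_force: 46.5
clock: 11.08
tool_pos: [0.513, 0.0126, 0.1774]
ee_rot: [0.132, 0.991, -0.0, 0.003]
contact_force: [0.8, 0.2, -1.7]
grip_width: 0.508
grasp_force: 46.3
go [-1.832 -6.766  0.049] turn -0.02 yaw 74.8 rows 6.7 tilt [ 0.0064 -0.0012 -1.    ]
```

```bash
python3 -m creep '[[[0,0,0],[-0.2,-0.8,0],36],[[0,0,0],[-0.45,-1.7,0],36],[[0,0,0],[-0.7,-2.6,0],36],[[0,0,0],[-0.95,-3.5,0],36],[[0,0,0],[-1.2,-4.4,0],36],[[0,0,0],[-1.45,-5.3,0],36],[[0,0,0],[-1.65,-6.1,0],36],[[0,0,0],[-1.8,-6.6,0],36],[[0,0,0],[-1.83,-6.77,0],36],[[0,0,0],[-1.83,-6.77,0],36],[[0,0,0],[-1.83,-6.77,0],36]]'
python3 - <<'E'
from h import *
o=env.get_obs()
im=shot("wrist","w4"); P=cloud(im); T=Ro.from_quat(o["ee_rot"]).as_matrix(); L=(P-o["tool_pos"])@T
for c in((.513,-.408),(.483,-.2196)):
    q=P[(np.hypot(P[...,0]-c[0],P[...,1]-c[1])<.055)&(P[...,2]>.003)&(P[...,2]<.008)]
    if len(q)>10: print(c,len(q),q.min(0),q.max(0),cv2.minEnclosingCircle((q[:,:2]*1000).astype(np.float32)))
h=cv2.cvtColor(im["pixels"],cv2.COLOR_RGB2HSV); m=(cv2.inRange(h,(95,120,60),(125,255,255))>0)&(abs(L[...,0])<.04)&(abs(L[...,1])<.03)
print("cap tool",m.sum(),L[m].min(0) if m.any() else 0,L[m].max(0) if m.any() else 0)
E
```

```text
clock: 12.45
tool_pos: [0.5109, -0.4059, 0.1742]
ee_rot: [0.131, 0.991, 0.001, -0.001]
contact_force: [-0.2, -0.4, -1.8]
grip_width: 0.511
grasp_force: 46.5
(0.513, -0.408) 3862 [ 0.47501485 -0.46050498  0.00302321] [ 0.54274394 -0.36757666  0.00714307] ((516.2284545898438, -414.8265686035156), 47.36016845703125)
(0.483, -0.2196) 2564 [ 0.4439966  -0.26018316  0.00301116] [ 0.52271808 -0.19008577  0.00787766] ((483.3829650878906, -220.87673950195312), 40.12679672241211)
cap tool 5526 [-0.00360418 -0.0221409  -0.09209222] [ 0.01765869  0.01457063 -0.04468503]
```

View pics/w4.png

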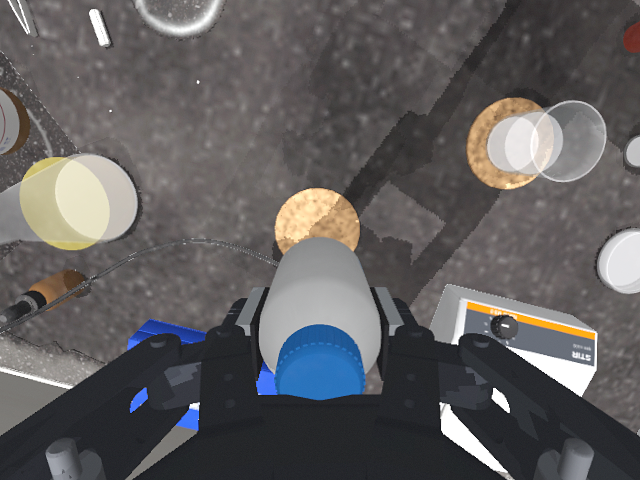

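The right coaster is partly visible at (317,225) behind the held bottle. I fit a circle to its visible edge.

Run:
```python
from h import *
from scipy.optimize import least_squares
im=shot("wrist"); h=cv2.cvtColor(im["pixels"],cv2.COLOR_RGB2HSV); m=cv2.inRange(h,(8,60,60),(25,255,255))
m[:, :260]=0; m[:,375:]=0; m[270:]=0; m[:175]=0
cs,_=cv2.findContours(m,cv2.RETR_EXTERNAL,cv2.CHAIN_APPROX_NONE); c=max(cs,key=cv2.contourArea)[:,0]
c=c[(c[:,1]<235)]
w=plane(im,c,.005)[:,:2]
print(len(c),least_squares(lambda p:np.hypot(*(w-p).T)-.04,[.513,-.408],loss="soft_l1",f_scale=.001).x, )
go(.5143+.0015,-.4072,.0373,75)
```

```text
132 [ 0.51493601 -0.40747779]
go [-0.079  0.004  2.292] turn -0.01 yaw 74.9 rows 2.2 tilt [-6.e-04  1.e-03 -1.e+00]
```

```bash
python3 -m creep '[[[0,0,0],[-0.08,0,0.7],36],[[0,0,0],[-0.085,0,1.4],36],[[0,0,0],[-0.085,0,1.9],36],[[0,0,0],[-0.085,0,2.15],36],[[0,0,0],[-0.085,0,2.26],36],[[0,0,0],[-0.085,0,2.28],36],[[0,0,0],[-0.085,0,2.28],36]]'
```

```text
clock: 13.42
tool_pos: [0.5167, -0.4101, 0.0394]
ee_rot: [0.132, 0.991, -0.001, 0.001]
contact_force: [-0.7, -0.0, -1.2]
grip_width: 0.507
grasp_force: 46.5
```

```bash
python3 -m creep '[[[0,0,0],[0,0.025,0.02],36],[[0,0,0],[0,0.025,0.04],36],[[0,0,0],[0,0.025,0.04],36]]'
```

```text
clock: 13.8
tool_pos: [0.5168, -0.4082, 0.0374]
ee_rot: [0.132, 0.991, -0.0, 0.001]
contact_force: [-0.7, 1.3, 5.2]
grip_width: 0.51
grasp_force: 47.1
```

Contact. I open, rise, and check.

```bash
python3 -m creep '[[[0,0,0],[0,0,0],52],[[0,0,0],[0,0,0],65],[[0,0,0],[0,0,0],80],[[0,0,0],[0,0,0],80],[[0,0,0],[0,0,0],80],[[0,0,0],[0,0,-0.5],80],[[0,0,0],[0,0,-1.3],85],[[0,0,0],[0,0,-2.2],85],[[0,0,0],[0,0,-3],85],[[0,0,0],[0,0,-3],85],[[0,0,0],[0,0,-3],85]]'
python3 - <<'E'
from h import *
from scipy.optimize import least_squares
im=shot("wrist"); P=cloud(im)
c=(.515,-.4075)
q=P[(np.hypot(P[...,0]-c[0],P[...,1]-c[1])<.03)&(P[...,2]>.09)&(P[...,2]<.106)]
print(len(q),q.min(0),q.max(0),cv2.minEnclosingCircle((q[:,:2]*1000).astype(np.float32)))
h=cv2.cvtColor(im["pixels"],cv2.COLOR_RGB2HSV); m=(cv2.inRange(h,(8,60,60),(25,255,255))>0)&(np.hypot(P[...,0]-c[0],P[...,1]-c[1])<.055)&(P[...,2]<.012)
q=P[m]; print(m.sum(),q.min(0),q.max(0),cv2.minEnclosingCircle((q[:,:2]*1000).astype(np.float32)))
go(.43,.0206,.21,63)
E
```

```text
clock: 15.18
tool_pos: [0.5159, -0.4074, 0.2152]
ee_rot: [0.132, 0.991, 0.0, -0.001]
contact_force: [0.0, 0.4, -0.5]
grip_width: 0.992
grasp_force: 0.0
887 [ 0.50221477 -0.41950747  0.09018807] [ 0.52880489 -0.39299788  0.09862725] ((515.6113891601562, -406.2391662597656), 13.454322814941406)
2170 [ 0.47484681 -0.44843291 -0.00210278] [ 0.55270719 -0.36711221  0.01175751] ((515.3765258789062, -407.70123291015625), 40.88285446166992)
go [3.243 6.506 0.089] turn 1.48 yaw 74.8 rows 7.0 tilt [-0.0022  0.0024 -1.    ]
```

```bash
python3 -m creep '[[[0,0,0.2],[0.4,0.8,0],85],[[0,0,0.4],[0.85,1.7,0],85],[[0,0,0.6],[1.3,2.6,0],85],[[0,0,0.8],[1.75,3.5,0],85],[[0,0,1],[2.2,4.4,0],85],[[0,0,1.2],[2.65,5.3,0],85],[[0,0,1.4],[3,6,0],85],[[0,0,1.48],[3.24,6.5,0.1],85],[[0,0,1.48],[3.24,6.5,0.1],85],[[0,0,1.48],[3.24,6.5,0.1],85]]'
python3 - <<'E'
from h import *
im=shot("wrist"); P=cloud(im); c=(.43,.02)
q=P[(np.hypot(P[...,0]-c[0],P[...,1]-c[1])<.05)&(P[...,2]>.04)&(P[...,2]<.055)]
r=cv2.minAreaRect((q[:,:2]*1000).astype(np.float32)); print(len(q),r)
go(r[0][0]/1e3,r[0][1]/1e3,.014,63)
E
```

```text
clock: 16.48
tool_pos: [0.4308, 0.019, 0.209]
ee_rot: [0.233, 0.972, -0.0, -0.001]
contact_force: [0.7, -0.7, 0.8]
grip_width: 0.993
grasp_force: 0.0
1865 ((429.63397216796875, 20.746383666992188), (26.22488784790039, 60.066532135009766), 63.13981246948242)
go [0.037 0.023 3.253] turn -0.01 yaw 63.0 rows 3.1 tilt [-8.e-04 -2.e-04 -1.e+00]
```

```bash
python3 -m creep '[[[0,0,0],[0.03,0.02,0.9],85],[[0,0,0],[0.03,0.02,1.8],85],[[0,0,0],[0.03,0.02,2.6],80],[[0,0,0],[0.03,0.02,3.1],70],[[0,0,0],[0.03,0.02,3.25],60],[[0,0,0],[0.03,0.02,3.25],45],[[0,0,0],[0.03,0.02,3.25],30],[[0,0,0],[0.03,0.02,3.25],18],[[0,0,0],[0.03,0.02,3.25],18],[[0,0,0],[0.03,0.02,3.25],18],[[0,0,0],[0.03,0.02,3.25],18],[[0,0,0],[0.03,0.02,3.25],18]]' 35
python3 -m creep '[[[0,0,0],[0,0,0],18],[[0,0,0],[0,0,0],18],[[0,0,0],[0,0,-0.3],18],[[0,0,0],[0,0,-1],18],[[0,0,0],[0,0,-1.9],18],[[0,0,0],[0,0,-2.3],18],[[0,0,0],[0,0,-2.3],18]]'
python3 -c "
from h import *
go(.4995,-.3136,.15,9.6);print(env.get_obs()['q'])"
```

```text
clock: 18.02
tool_pos: [0.4307, 0.021, 0.0159]
ee_rot: [0.233, 0.972, -0.0, 0.001]
contact_force: [-0.3, -1.2, 7.8]
grip_width: 0.294
grasp_force: 36.0
clock: 18.9
tool_pos: [0.4309, 0.0211, 0.1547]
ee_rot: [0.233, 0.972, 0.0, 0.003]
contact_force: [0.6, 0.6, -1.5]
grip_width: 0.297
grasp_force: 35.1
go [-3.55  -4.453  0.091] turn 6.68 yaw 63.0 rows 5.5 tilt [ 0.0055 -0.0011 -1.    ]
[-2.11230319e-01  4.02801186e-01  1.98535054e+00  9.23670605e-05
  7.47825889e-01 -1.31099519e+00]
```

```bash
python3 -m creep '[[[0,0,0.8],[-0.5,-0.65,0],18],[[0,0,1.6],[-1,-1.3,0],18],[[0,0,2.5],[-1.5,-1.9,0],18],[[0,0,3.4],[-2,-2.5,0],18],[[0,0,4.3],[-2.5,-3.15,0],18],[[0,0,5.2],[-3,-3.75,0],18],[[0,0,6.1],[-3.4,-4.3,0],18],[[0,0,6.68],[-3.55,-4.45,0],18],[[0,0,6.68],[-3.55,-4.45,0],18],[[0,0,6.68],[-3.55,-4.45,0],18],[[0,0,6.68],[-3.55,-4.45,0],18]]'
python3 - <<'E'
from h import *
o=env.get_obs(); im=shot("wrist","w5"); P=cloud(im); T=Ro.from_quat(o["ee_rot"]).as_matrix(); L=(P-o["tool_pos"])@T
m=(abs(L[...,0])<.05)&(abs(L[...,1])<.0125)&(L[...,2]>-.035)&(L[...,2]<-.02); q=L[m]
print(len(q),np.percentile(q,[1,50,99],axis=0))
print(o["q"])
go(.4995,-.3136,.0165,9.6)
E
```

```text
clock: 20.27
tool_pos: [0.4979, -0.3121, 0.1522]
ee_rot: [0.645, 0.764, 0.0, -0.001]
contact_force: [0.9, 0.3, -1.4]
grip_width: 0.296
grasp_force: 35.1
9832 [[-0.02426863 -0.01196925 -0.03092257]
 [ 0.00761541  0.00025351 -0.02921665]
 [ 0.03216789  0.0122466  -0.02194905]]
[-7.49970773e-01  5.78406839e-01  1.60126633e+00  8.78045610e-05
  9.63652549e-01 -9.18315717e-01]
go [-0.028  0.021  2.266] turn 0.0 yaw 9.6 rows 2.2 tilt [-7.e-04  8.e-04 -1.e+00]
```

View pics/w5.png

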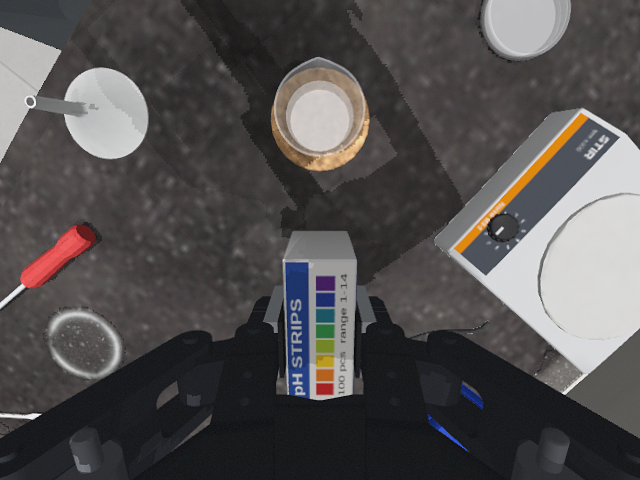

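The box is held square at (320,320), with its long side along the coaster line. The balance and cable are clear of the fingers. I lower it.

```bash
python3 -m creep '[[[0,0,0],[-0.05,0.02,0.7],18],[[0,0,0],[-0.05,0.02,1.4],18],[[0,0,0],[-0.05,0.02,1.9],18],[[0,0,0],[-0.05,0.02,2.15],18],[[0,0,0],[-0.05,0.02,2.24],18],[[0,0,0],[-0.05,0.02,2.25],18],[[0,0,0],[-0.05,0.02,2.25],18]]'
```

```text
clock: 21.2
tool_pos: [0.5007, -0.3168, 0.0189]
ee_rot: [0.646, 0.764, -0.0, 0.001]
contact_force: [-0.1, 0.2, -1.3]
grip_width: 0.299
grasp_force: 35.1
```

```bash
python3 -m creep '[[[0,0,0],[0.02,-0.015,0.02],18],[[0,0,0],[0.02,-0.015,0.045],18],[[0,0,0],[0.02,-0.015,0.045],18]]'
python3 -m creep '[[[0,0,0],[0,0,0],30],[[0,0,0],[0,0,0],42],[[0,0,0],[0,0,0],55],[[0,0,0],[0,0,0],60],[[0,0,0],[0,0,0],60],[[0,0,0],[0,0,-0.5],60],[[0,0,0],[0,0,-1.3],70],[[0,0,0],[0,0,-2.2],85],[[0,0,0],[0,0,-3],85],[[0,0,0],[0,0,-3],85],[[0,0,0],[0,0,-3],85]]'
python3 - <<'E'
from h import *
im=shot("wrist"); P=cloud(im); c=(.499,-.3136)
q=P[(np.hypot(P[...,0]-c[0],P[...,1]-c[1])<.05)&(P[...,2]>.04)&(P[...,2]<.055)]
print(len(q),cv2.minAreaRect((q[:,:2]*1000).astype(np.float32)))
go(.5193,-.098,.2,20)
E
```

```text
clock: 21.58
tool_pos: [0.499, -0.3152, 0.016]
ee_rot: [0.646, 0.764, -0.0, 0.0]
contact_force: [-0.9, 1.2, 4.7]
grip_width: 0.306
grasp_force: 35.8
clock: 22.95
tool_pos: [0.4984, -0.3147, 0.1946]
ee_rot: [0.646, 0.764, 0.0, -0.001]
contact_force: [-0.3, 0.7, -0.4]
grip_width: 0.995
grasp_force: 0.0
2019 ((499.8525695800781, -312.6032409667969), (26.04845428466797, 60.13362503051758), 9.858455657958984)
go [ 3.497  0.947 -0.098] turn -1.31 yaw 9.5 rows 3.5 tilt [-0.0021  0.002  -1.    ]
```

```bash
python3 -m creep '[[[0,0,-1.2],[0.7,0.2,0],85],[[0,0,-2.4],[1.4,0.4,0],85],[[0,0,-3.6],[2.1,0.6,0],85],[[0,0,-4.8],[2.8,0.8,0],85],[[0,0,-6],[3.3,0.9,0],85],[[0,0,-7.2],[3.5,0.95,0],85],[[0,0,-8.2],[3.5,0.95,0],85],[[0,0,-8.8],[3.5,0.95,0],85],[[0,0,-8.8],[3.5,0.95,0],85],[[0,0,-8.8],[3.5,0.95,0],85]]'
python3 - <<'E'
from h import *
im=shot("wrist","w6"); P=cloud(im)
def near(c,r,lo,hi):
    q=P[(np.hypot(P[...,0]-c[0],P[...,1]-c[1])<r)&(P[...,2]>lo)&(P[...,2]<hi)]
    print(len(q),q.min(0),q.max(0),cv2.minEnclosingCircle((q[:,:2]*1000).astype(np.float32)))
near((.519,-.098),.03,.043,.057); near((.519,-.098),.015,.058,.07); near((.623,-.116),.04,.011,.02)
q=P[(P[...,0]>.57)&(P[...,0]<1)&(P[...,2]>.025)&(P[...,2]<.15)&(P[...,1]<-.08)]
d=np.hypot(q[:,0]-.623,q[:,1]+.116); i=d.argsort()[:1]; print("balance nearest",q[i],d[i],"top",np.percentile(q[:,2],98))
go(.5193,-.098,.027,80)
E
```

```text
clock: 24.25
tool_pos: [0.5197, -0.0985, 0.194]
ee_rot: [0.088, 0.996, 0.0, -0.001]
contact_force: [1.0, -0.5, -0.2]
grip_width: 0.996
grasp_force: 0.0
876 [ 0.50171217 -0.11596234  0.04373155] [ 0.53544898 -0.08121479  0.0524674 ] ((518.9696655273438, -98.60136413574219), 17.457927703857422)
348 [ 0.51046148 -0.10717021  0.05862585] [ 0.52733241 -0.09024559  0.06570145] ((518.9715576171875, -98.65657806396484), 8.56734561920166)
2820 [ 0.59019307 -0.1483359   0.01108981] [ 0.65497219 -0.08379951  0.01741912] ((622.630126953125, -116.14631652832031), 32.675201416015625)
balance nearest [[ 0.66229603 -0.1824066   0.03308379]] [0.07716226] top 0.06933082106094042
go [0.006 0.006 2.787] turn -0.01 yaw 79.9 rows 2.7 tilt [-1.6e-03  6.0e-04 -1.0e+00]
```

View pics/w6.png

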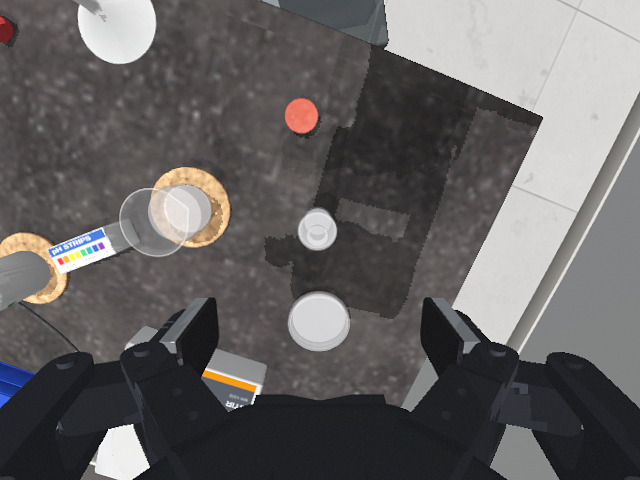

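The weighing bottle sits at (317,230) between the fingers and the dish at (319,321). The balance is clear. I grip the lid band.

```bash
python3 -m creep '[[[0,0,0],[0,0,0.9],85],[[0,0,0],[0,0,1.7],85],[[0,0,0],[0,0,2.4],80],[[0,0,0],[0,0,2.75],70],[[0,0,0],[0,0,2.87],60],[[0,0,0],[0,0,2.87],50],[[0,0,0],[0,0,2.87],40],[[0,0,0],[0,0,2.87],28],[[0,0,0],[0,0,2.87],28],[[0,0,0],[0,0,2.87],28],[[0,0,0],[0,0,2.87],28],[[0,0,0],[0,0,2.87],28]]' 30
python3 -m creep '[[[0,0,0],[0,0,0],28],[[0,0,0],[0,0,0],28],[[0,0,0],[0,0,-0.2],28],[[0,0,0],[0,0,-0.7],28],[[0,0,0],[0,0,-1.2],28],[[0,0,0],[0,0,-1.2],28],[[0,0,0],[0,0,-1.2],28]]'
python3 - <<'E'
from h import *
o=env.get_obs(); im=shot("wrist","w7"); P=cloud(im); T=Ro.from_quat(o["ee_rot"]).as_matrix(); L=(P-o["tool_pos"])@T
m=(abs(L[...,0])<.03)&(abs(L[...,1])<.016)&(L[...,2]>-.06)&(L[...,2]<.03); q=L[m]
print(len(q),np.percentile(q,[1,50,99],axis=0))
s=q[(q[:,2]<-.035)]; print("knob",len(s),s.min(0),s.max(0))
q=P[(np.hypot(P[...,0]-.623,P[...,1]+.116)<.04)&(P[...,2]>.011)&(P[...,2]<.02)]
print(len(q),q.min(0),q.max(0))
go(.6228,-.1161,.095,80)
E
```

```text
clock: 25.8
tool_pos: [0.5213, -0.099, 0.024]
ee_rot: [0.088, 0.996, -0.0, 0.001]
contact_force: [-0.3, 0.0, 7.3]
grip_width: 0.364
grasp_force: 29.5
clock: 26.68
tool_pos: [0.5198, -0.0984, 0.0947]
ee_rot: [0.088, 0.996, 0.0, -0.0]
contact_force: [0.4, 0.3, -0.6]
grip_width: 0.372
grasp_force: 29.8
8045 [[-0.00970505 -0.01580297 -0.04239196]
 [ 0.00867625 -0.00045337 -0.02557055]
 [ 0.01884691  0.01529755  0.01937281]]
knob 2383 [-0.01152589 -0.01599918 -0.05760534] [ 0.01222671  0.01061004 -0.03501499]
2781 [ 0.5940035  -0.1485366   0.01101545] [ 0.6365632  -0.08448556  0.01722757]
go [-1.747  0.009 -0.017] turn -0.01 yaw 79.9 rows 1.7 tilt [-1.7e-03  7.0e-04 -1.0e+00]
```

View pics/w7.png

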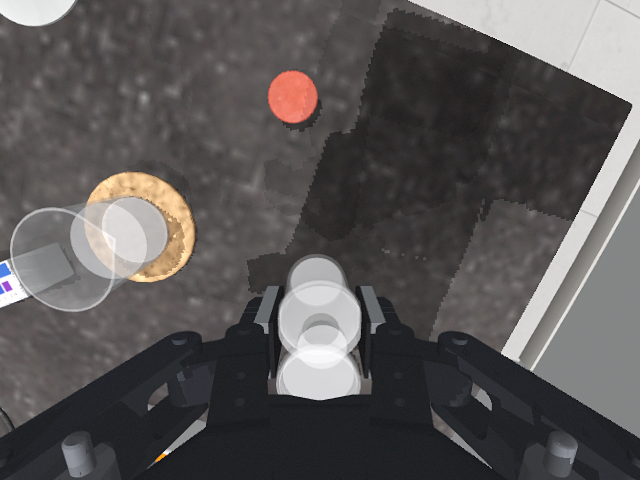

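```bash
python3 -m creep '[[[0,0,0],[-0.6,0.01,0],28],[[0,0,0],[-1.2,0.01,0],28],[[0,0,0],[-1.6,0.01,0],28],[[0,0,0],[-1.77,0.01,0],28],[[0,0,0],[-1.77,0.01,0],28],[[0,0,0],[-1.77,0.01,0.5],28],[[0,0,0],[-1.77,0.01,0.8],28],[[0,0,0],[-1.77,0.01,0.8],28],[[0,0,0],[-1.77,0.01,0.8],28]]'
python3 - <<'E'
from h import *
shot("side","s1"); im=shot("side"); cv2.imwrite("pics/s1c.png",cv2.resize(im["pixels"][200:320,140:300,::-1],None,fx=4,fy=4,interpolation=2))
go(.6245,-.1161,.026,80)
E
```

```text
clock: 27.85
tool_pos: [0.6251, -0.1166, 0.0472]
ee_rot: [0.088, 0.996, -0.0, 0.0]
contact_force: [-0.4, 0.3, -0.9]
grip_width: 0.373
grasp_force: 29.8
go [0.021 0.009 0.364] turn -0.01 yaw 79.9 rows 0.3 tilt [ 1.7e-03 -6.0e-04 -1.0e+00]
```

View pics/s1c.png

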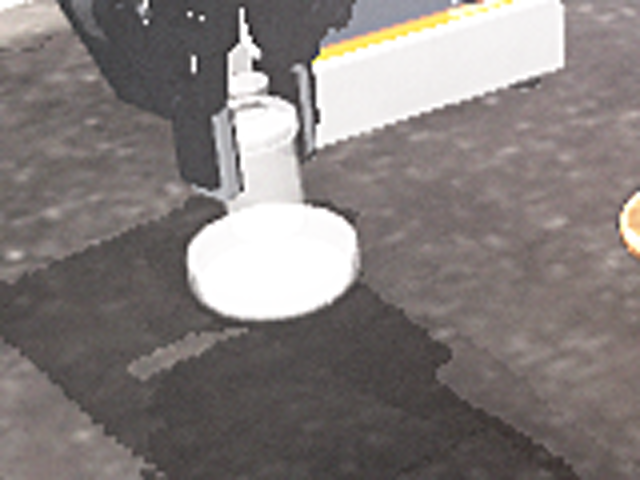

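The bottle hangs upright above the dish at (272,260 in the crop), with the fingertips well above the dish rim. I lower it.

```bash
python3 -m creep '[[[0,0,0],[0.01,0,0.15],28],[[0,0,0],[0.01,0,0.28],28],[[0,0,0],[0.01,0,0.35],28],[[0,0,0],[0.01,0,0.37],28],[[0,0,0],[0.01,0,0.37],28],[[0,0,0],[0.01,0,0.37],28]]'
```

```text
clock: 28.7
tool_pos: [0.625, -0.1166, 0.026]
ee_rot: [0.088, 0.996, -0.0, 0.001]
contact_force: [-1.4, -0.1, 7.6]
grip_width: 0.371
grasp_force: 30.3
```

```bash
python3 -m creep '[[[0,0,0],[0,0,0],34],[[0,0,0],[0,0,0],42],[[0,0,0],[0,0,0],55],[[0,0,0],[0,0,0],60],[[0,0,0],[0,0,0],60],[[0,0,0],[0,0,-0.3],60],[[0,0,0],[0,0,-0.9],60],[[0,0,0],[0,0,-1.7],70],[[0,0,0],[0.8,0,-2.6],70],[[0,0,0],[1.7,0,-3],70],[[0,0,0],[1.7,0,-3],70],[[0,0,0],[1.7,0,-3],70]]'
python3 - <<'E'
from h import *
im=shot("wrist"); P=cloud(im)
def near(n,c,r,lo,hi):
    q=P[(np.hypot(P[...,0]-c[0],P[...,1]-c[1])<r)&(P[...,2]>lo)&(P[...,2]<hi)]
    if len(q)>9: print(n,len(q),q.min(0).round(4),q.max(0).round(4))
near("knob",(.623,-.116),.04,.061,.08); near("lid",(.623,-.116),.04,.046,.058); near("dish",(.623,-.116),.045,.011,.02); near("plug",(.421,-.095),.03,.018,.03)
S=shot("scene"); D=shot("side")
cv2.imwrite("pics/f.png",np.hstack([cv2.resize(S["pixels"][140:380,190:500,::-1],(500,387)),cv2.resize(D["pixels"][190:340,150:400,::-1],(300,180*1)).repeat(1,0) if 0 else cv2.resize(D["pixels"][190:383,180:330,::-1],(300,387))]))
E
```

```text
clock: 30.2
tool_pos: [0.5247, -0.099, 0.206]
ee_rot: [0.088, 0.996, -0.0, 0.002]
contact_force: [0.8, -0.6, 0.5]
grip_width: 0.822
grasp_force: 0.0
knob 274 [ 0.613  -0.1245  0.0613] [ 0.6307 -0.1076  0.0676]
lid 657 [ 0.6039 -0.1331  0.0461] [ 0.6382 -0.0989  0.057 ]
dish 1596 [ 0.5905 -0.1482  0.011 ] [ 0.6526 -0.084   0.02  ]
plug 859 [ 0.4074 -0.1095  0.0221] [ 0.4358 -0.0809  0.0268]
```

View pics/f.png

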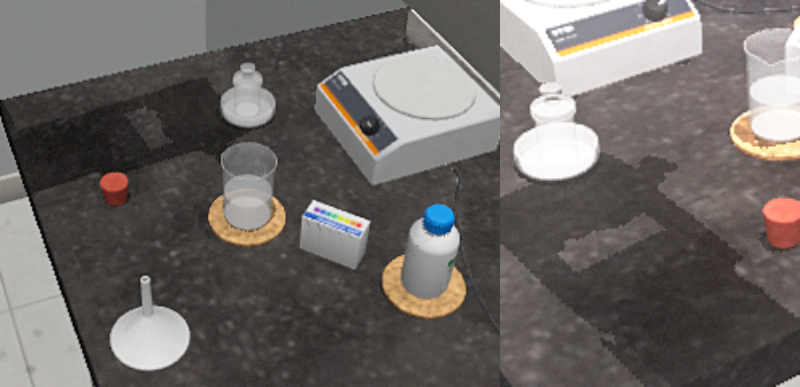

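The final view shows the beaker (248,190), box (335,235) and bottle (430,260) in line. The weighing bottle stands upright in the dish (248,100), and the stopper and funnel are in place.

```bash
python3 -c "
from bench import env
print(env.job_done())"
```

```text
the job is handed in; nothing more can be done
None
```

I set out all four items as asked and handed the job in at about 30 s on the robot's clock. By the cameras, the beaker, bottle and box are each within about 1.5 mm of their spots, and the weighing bottle stands flat on the dish floor. The dish has not moved, and neither the stopper nor the funnel was touched.

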